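# Find the push button with the weak return spring and lock it off

### The job

One of the three green push buttons on the control box has a weak return spring. Press each of them well down in turn, working along the row from the cable-gland end, and feel which one is softest; then push that button's yellow lock-off cover down flat over it, leaving the other two covers up. Pick nothing up, and leave the spare contact block, the screwdriver and the multimeter where they are.

Things in the scene. Friction and masses are not known exactly. Their poses are not given: they have to be found in the camera images.
- control_box: grey sheet-steel push-button box on a red board, fixed to the table; box 200 (x) by 300 (y) mm, its flat lid 100 mm above the table. Origin on the table under the middle button place; z up, y along the row of buttons towards the end with the black cable gland and conduit, x across the row. The red board (12 mm thick) also carries a white PLC (top 85 mm high) and a white circuit breaker beyond the other end of the box. The whole is turned on the table by up to 0.35 rad
- place_cable_end (a point): point on the lid, 100 mm above the table, below the centre of the button at the first place, at the cable-gland end of the row (y = +92 mm in the box frame)
- place_middle (a point): point on the lid, 100 mm above the table, below the centre of the button at the second place, in the middle of the row
- place_far_end (a point): point on the lid, 100 mm above the table, below the centre of the button at the third place, farthest from the cable gland (y = -92 mm)
- button_k_top (a point): centre of the flat top (20 mm across) of a green mushroom push button, 40 mm in diameter, one of three that look alike; at rest 131 mm above the table. It goes down with the button. Which of the three places this button occupies changes from run to run
- button_m_top (a point): centre of the flat top (20 mm across) of a green mushroom push button, 40 mm in diameter, one of three that look alike; at rest 131 mm above the table. It goes down with the button. Which of the three places this button occupies changes from run to run
- button_t_top (a point): centre of the flat top (20 mm across) of a green mushroom push button, 40 mm in diameter, one of three that look alike; at rest 131 mm above the table. It goes down with the button. Which of the three places this button occupies changes from run to run
- button_k (a joint): how far that button is pressed, m: 0 at rest, 0.010 fully down. A return spring resists all the way; held fully down it takes somewhere between 2.5 and 12 N. One of the three springs is weak: its button needs less than half the force of either of the others at the same depth. (At rest the sound buttons are held up against their stops; the weak one ends 0.04 mm short of its stop, far too little to see or measure)
- button_m (a joint): how far that button is pressed, m: 0 at rest, 0.010 fully down. A return spring resists all the way; held fully down it takes somewhere between 2.5 and 12 N. One of the three springs is weak: its button needs less than half the force of either of the others at the same depth. (At rest the sound buttons are held up against their stops; the weak one ends 0.04 mm short of its stop, far too little to see or measure)
- button_t (a joint): how far that button is pressed, m: 0 at rest, 0.010 fully down. A return spring resists all the way; held fully down it takes somewhere between 2.5 and 12 N. One of the three springs is weak: its button needs less than half the force of either of the others at the same depth. (At rest the sound buttons are held up against their stops; the weak one ends 0.04 mm short of its stop, far too little to see or measure)
- cover_k (a joint): angle of the yellow lock-off cover of button_k, rad: 0 = flat (level) over the button, 1.57 = upright, up to 2.3 = leaning back; it starts at 1.85 to 2.2, leaning away from its button, towards the robot. The hinge is stiff (about 0.035 N m, under 1 N at the edge): the cover stays where it is left and does not fall
- cover_m (a joint): angle of the yellow lock-off cover of button_m, rad: 0 = flat (level) over the button, 1.57 = upright, up to 2.3 = leaning back; it starts at 1.85 to 2.2, leaning away from its button, towards the robot. The hinge is stiff (about 0.035 N m, under 1 N at the edge): the cover stays where it is left and does not fall
- cover_t (a joint): angle of the yellow lock-off cover of button_t, rad: 0 = flat (level) over the button, 1.57 = upright, up to 2.3 = leaning back; it starts at 1.85 to 2.2, leaning away from its button, towards the robot. The hinge is stiff (about 0.035 N m, under 1 N at the edge): the cover stays where it is left and does not fall
- cover_k_edge (a point): middle of the free edge of that cover, 80 mm from the hinge. The cover is a flat plate 3 mm thick and 50 mm wide for 58 mm from the hinge, then a slotted tongue 27 mm wide that goes over a thin wire staple (its top 148 mm above the table, 26 to 38 mm from the button's centre on the side away from the hinge; the staple stands 8 mm above the closed cover)
- cover_m_edge (a point): middle of the free edge of that cover, 80 mm from the hinge. The cover is a flat plate 3 mm thick and 50 mm wide for 58 mm from the hinge, then a slotted tongue 27 mm wide that goes over a thin wire staple (its top 148 mm above the table, 26 to 38 mm from the button's centre on the side away from the hinge; the staple stands 8 mm above the closed cover)
- cover_t_edge (a point): middle of the free edge of that cover, 80 mm from the hinge. The cover is a flat plate 3 mm thick and 50 mm wide for 58 mm from the hinge, then a slotted tongue 27 mm wide that goes over a thin wire staple (its top 148 mm above the table, 26 to 38 mm from the button's centre on the side away from the hinge; the staple stands 8 mm above the closed cover)
- cover_k_hinge (a point): middle of the hinge line of that cover: parallel to the box's y axis, 138 mm above the table, 38 mm from the button's centre in the box's -x direction (the robot's side). Closed, the cover points from here in the box's +x direction and its upper face lies 139.5 mm above the table, above the button without touching it
- cover_m_hinge (a point): middle of the hinge line of that cover: parallel to the box's y axis, 138 mm above the table, 38 mm from the button's centre in the box's -x direction (the robot's side). Closed, the cover points from here in the box's +x direction and its upper face lies 139.5 mm above the table, above the button without touching it
- cover_t_hinge (a point): middle of the hinge line of that cover: parallel to the box's y axis, 138 mm above the table, 38 mm from the button's centre in the box's -x direction (the robot's side). Closed, the cover points from here in the box's +x direction and its upper face lies 139.5 mm above the table, above the button without touching it
- contact_block: loose spare contact block, grey, 28 x 20 x 34 mm with a red plunger to 41 mm, standing on the box lid 81 to 89 mm from the row of buttons, on the side away from the robot; origin under its centre
- screwdriver: loose blue-handled screwdriver, 200 mm long, 26 mm thick at the handle, lying on the red board beyond the box, along it; origin on the board under its middle
- multimeter: loose yellow and black hand multimeter, 150 x 76 x 48 mm, lying on the table beyond the cable-gland end; origin under its centre

How it is judged:
On the way, in this order (a step that is already met when the one before it is completed fails the run):
1. the button at the cable-gland end is pressed more than 6 mm of its 10 mm (((horizontal distance between button_k_top and place_cable_end below 0.03 m and value of joint button_k above 0.006 m) or (horizontal distance between button_m_top and place_cable_end below 0.03 m and value of joint button_m above 0.006 m) or (horizontal distance between button_t_top and place_cable_end below 0.03 m and value of joint button_t above 0.006 m))), for 0.1 s.
2. the middle button is pressed more than 6 mm (((horizontal distance between button_k_top and place_middle below 0.03 m and value of joint button_k above 0.006 m) or (horizontal distance between button_m_top and place_middle below 0.03 m and value of joint button_m above 0.006 m) or (horizontal distance between button_t_top and place_middle below 0.03 m and value of joint button_t above 0.006 m))), for 0.1 s.
3. the button at the other end is pressed more than 6 mm (((horizontal distance between button_k_top and place_far_end below 0.03 m and value of joint button_k above 0.006 m) or (horizontal distance between button_m_top and place_far_end below 0.03 m and value of joint button_m above 0.006 m) or (horizontal distance between button_t_top and place_far_end below 0.03 m and value of joint button_t above 0.006 m))), for 0.1 s.
4. the cover of the softest button (the only one whose spring leaves it a hair, 0.04 mm, short of its upper stop) is pushed down flat over it, within 0.1 rad (((value of joint cover_k below 0.1 rad and value of joint button_k above 2e-05 m) or (value of joint cover_m below 0.1 rad and value of joint button_m above 2e-05 m) or (value of joint cover_t below 0.1 rad and value of joint button_t above 2e-05 m))), for 0.2 s.
At the end, for the whole second after the job is handed in: The cover of the softest button lies flat over it (within 0.1 rad), the other two covers still stand up (beyond 1.3 rad), all three buttons are released, and the contact block, screwdriver and multimeter are within 15 mm of where they were (((value of joint cover_k below 0.1 rad and value of joint button_k above 2e-05 m) or (value of joint cover_k above 1.3 rad and value of joint button_k below 2e-05 m)) and ((value of joint cover_m below 0.1 rad and value of joint button_m above 2e-05 m) or (value of joint cover_m above 1.3 rad and value of joint button_m below 2e-05 m)) and ((value of joint cover_t below 0.1 rad and value of joint button_t above 2e-05 m) or (value of joint cover_t above 1.3 rad and value of joint button_t below 2e-05 m)) and value of joint any of cover_k, cover_m, cover_t below 0.1 rad and value of joint each of button_k, button_m, button_t below 0.002 m and distance of each of contact_block, screwdriver, multimeter from where it was at the start of the episode below 0.015 m); the robot touches nothing.
It fails at once if the cover of a sound button is pushed down (below 1.0 rad) ((value of joint cover_k below 1 rad and value of joint button_k below 2e-05 m) or (value of joint cover_m below 1 rad and value of joint button_m below 2e-05 m) or (value of joint cover_t below 1 rad and value of joint button_t below 2e-05 m)).
It fails at once if the spare contact block is lifted, carried or pushed more than 15 mm (distance of contact_block from where it was at the start of the episode above 0.015 m).
It fails at once if the screwdriver is lifted, carried or pushed more than 15 mm (distance of screwdriver from where it was at the start of the episode above 0.015 m).
It fails at once if the multimeter is lifted, carried or pushed more than 15 mm (distance of multimeter from where it was at the start of the episode above 0.015 m).
It also fails if it takes over 64 s, if anything falls off the work surface, if the arm or the gripper's body presses on something with over 40 N, if the wrist force passes 120 N, or if a joint passes its speed limit or range.

### The arm

A 7-joint arm with a two-finger parallel gripper is mounted at the origin on the work surface. World frame = base frame: x ahead of the robot, y to its left, z up, the work surface at z = 0. Lengths are in m, angles in rad, forces in N, time in s.
With the tool pointing down it reaches from about 0.35 to 0.9 m from the base axis. Payload 19.9 kg.
Tool frame: the origin (TCP) lies at the very end of the fingers, on their centre line; the grasp point (between the pads) lies 19 mm behind it (hold_point_z is the distance from the TCP to the grasp point, in m); y points along the fingers, x is the direction in which the jaws open and shut, and the axes are right-handed (so a half turn about y gives the same grasp; the last joint's range is limited). The gripper opens to 94 mm and grips with 3 to 60 N. Pads are 16 mm wide; open, the fingers measure 119 mm over their backs; the gripper's body (75 mm by 177 mm) begins 78 mm behind the grasp point.
Start: joints at [-0.042, 0.417, -0.01, 1.614, 0.005, 1.111, -0.053], TCP at [0.625, 0, 0.205] pointing down, gripper open.
Joint ranges: [-2.81, 2.81], [-0.39, 2.02], [-1.27, 1.25], [0.06, 2.57], [-1.19, 4.33], [0.19, 2], [-2.82, 2.82]. Speed limits (rad/s): [1.89, 1.89, 2.39, 2.39, 3.01, 3.01, 3.01].

### API

Orientations are given as a 3x3 rotation matrix whose columns are the frame's x, y, z axes.
In Python, from workcell import * gives the robot as it stands.
- The arm moves only by the tool play_rows, never from a script. Its argument "increments" is one flat list of numbers, 4 for each row, row after row: the shift along the world's x, y, z in m, then the turn about the world's z in degrees. In form: [dx, dy, dz, yaw, dx, dy, dz, yaw, ...]. A call has 1 to 8 rows; each row is the pose to reach, as a shift and turn from the pose commanded when the call began; what a row does not reach only later rows make up. A row lasts 1/10 s, in which the tool goes at most 50 mm and 8.59 degrees, less where a joint would pass 70% of its speed; a pose out of reach is approached as far as the arm can. A call with a gripper value outside its range is refused whole. "claw" is the gripper command: -1 is fully open, 1 is shut, values between are in proportion, set as the call begins (left out, the last holds). The fingers move at their own pace and stop on an object; the grip force is fixed at half the most. Time passes only in rows, so rows that repeat a pose let the fingers close. It gives the time, the measured TCP pose, the force and the opening at its end, in the units of the state.
- sense(): the state, without advancing time (a new reading comes with each control period).
- snapshot(name): name is "scene" or "side" or "wrist"; returns the picture (420x560x3 uint8, red, green, blue); there is no depth.
- camera_info(name): a dict with "camera_matrix" (3x3 intrinsics, pixels), "world_to_cam" (4x4, takes a point from world to camera coordinates). Camera axes: x right, y up, looking along -z (the intrinsics and any distortion apply to the point x, -y, -z); pixel columns grow to the right and rows downward; lengths in m; the calibration is good to about 2 mm. A picture is of the moment at which its call begins: read the wrist's pose just before it. camera_info takes no time and is no camera call; for the wrist camera it gives the pose at the moment of the call.
- sign_off(): hands the job in, once; it reports no verdict.
Trained networks look in the newest picture that a camera, given by its name, has taken for a name from the list of things; names that differ only in an ending like _2 or _b are one class to them, and where a whole thing is asked for, a point or a joint stands for the part that bears it (a point fixed in the world has none). Each returns a list of dicts, best first, with "confidence" (0 to 1); they miss things now and then, are a little off and sometimes report something else, mostly with a low value. They report only what shows in the picture. A call takes as long as a camera call.
- search_frame(camera, name): "box" ([left, top, width, height] in pixels, round what is visible of it).
- tip_of(camera, name): "uv" ([column, row] in pixels: a listed point, or the origin of a listed thing).
The state is a dict: "t": time; "joint_positions": joint angles; "dq": joint speeds; "joint_torque": joint torques, N m; "tcp_pos": TCP position; "ee_rot": TCP orientation; "force": force on the tool from outside, world axes, zero at the start; "ft_torque": the same for the moment, N m; "opening": finger opening in m.
Only numpy, scipy, OpenCV 4.12 (cv2) and the standard library are available. Lean on these libraries where they do the work, as an engineer would, in place of code of your own. Each camera call takes 0.05 s, during which the arm holds its last target. There are 200 camera calls.

## Working session

There is one attempt and no reset: what is moved stays moved. The work goes in short steps, Python scripts to look and compute and a tool call to move; the robot and the scene stay as the last step left them, time stands still between calls to the robot, and variables do not carry over. Pictures are saved under pics/ and viewed, about 8 in all and at most 12, crops included, and the job is handed in when it is done.

Besides the shell and the picture viewer there is one more tool, called after ">>>" as name(argument=value, ...), one argument or row to a line, values as JSON. play_rows: Moves the arm, as the interface text tells. Its arguments: {"type":"object","properties":{"increments":{"type":"array"},"claw":{"type":"number"}},"required":["increments"]}

```bash
mkdir -p pics; cat > h.py <<'E'
from workcell import *
import numpy as np, cv2
def ray(ci,uv):
    K=np.array(ci["camera_matrix"]);T=np.array(ci["world_to_cam"])
    p=np.linalg.inv(K)@np.array([uv[0],uv[1],1.0]); d=np.array([p[0],-p[1],-p[2]])
    R=T[:3,:3];return -R.T@T[:3,3], R.T@d
def atz(ci,uv,z):
    o,d=ray(ci,uv); return o+d*(z-o[2])/d[2]
def proj(ci,P):
    K=np.array(ci["camera_matrix"]);T=np.array(ci["world_to_cam"])
    c=T[:3,:3]@np.array(P)+T[:3,3]; q=K@np.array([c[0],-c[1],-c[2]]); return q[:2]/q[2]
E
python3 - <<'E'
from h import *
for c in ["scene","side","wrist"]:
    ci=camera_info(c); im=snapshot(c); cv2.imwrite(f"pics/{c}0.png",im[:,:,::-1])
    print(c,ray(ci,(280,210))[0].round(3), [k for k in ci])
    for n,z in [("button_k_top",.131),("cover_k_hinge",.138),("cover_k_edge",.2),("place_middle",.1),("place_cable_end",.1),("place_far_end",.1),("control_box",0),("contact_block",.1)]:
        for r in tip_of(c,n)[:4]: print(c,n,round(r["confidence"],2),np.round(r["uv"],1),atz(ci,r["uv"],z).round(3))
a=np.hstack([cv2.imread(f"pics/{c}0.png") for c in ("scene","side")]); cv2.imwrite("pics/a.png",cv2.resize(a,(800,300)))
E
```

```text
scene [1.    0.48  0.809] ['camera_matrix', 'world_to_cam']
scene button_k_top 0.66 [287.3 190.3] [0.556 0.139 0.131]
scene cover_k_hinge 0.58 [302.4 173.6] [0.516 0.14  0.138]
scene cover_k_edge 0.86 [324.6 131.6] [0.466 0.146 0.2  ]
scene place_middle 0.68 [248.7 169.4] [0.539 0.039 0.1  ]
scene place_middle 0.34 [252.9 205.5] [0.598 0.097 0.1  ]
scene place_cable_end 0.98 [285.8 199. ] [0.552 0.133 0.1  ]
scene place_far_end 0.77 [215.2 147.7] [ 0.536 -0.045  0.1  ]
scene control_box 0.71 [253.4 205.5] [0.54  0.044 0.   ]
scene contact_block 0.76 [179.6 172.6] [ 0.621 -0.054  0.1  ]
side [0.328 0.814 0.828] ['camera_matrix', 'world_to_cam']
side button_k_top 0.53 [295.  210.5] [0.548 0.132 0.131]
side cover_k_hinge 0.5 [309.4 214.6] [0.514 0.141 0.138]
side cover_k_edge 0.81 [332.7 197.2] [0.469 0.142 0.2  ]
side place_middle 0.64 [312.1 192.7] [0.539 0.035 0.1  ]
side place_cable_end 0.78 [291.9 223.8] [0.551 0.142 0.1  ]
side place_far_end 0.82 [328.1 167.3] [ 0.529 -0.064  0.1  ]
side place_far_end 0.37 [290.4 222.7] [0.555 0.14  0.1  ]
side control_box 0.9 [308.6 227.5] [0.54  0.049 0.   ]
wrist [0.626 0.082 0.384] ['camera_matrix', 'world_to_cam']
wrist button_k_top 0.9 [166.3  15.9] [0.552 0.136 0.131]
wrist cover_k_hinge 0.96 [100.    6.8] [0.514 0.139 0.138]
wrist place_middle 0.64 [98.4  6. ] [0.495 0.148 0.1  ]
wrist contact_block 0.89 [273.5 267. ] [ 0.619 -0.056  0.1  ]
```

View pics/scene0.png

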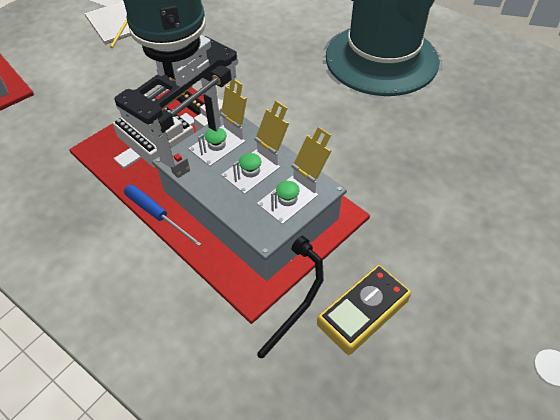

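View pics/side0.png

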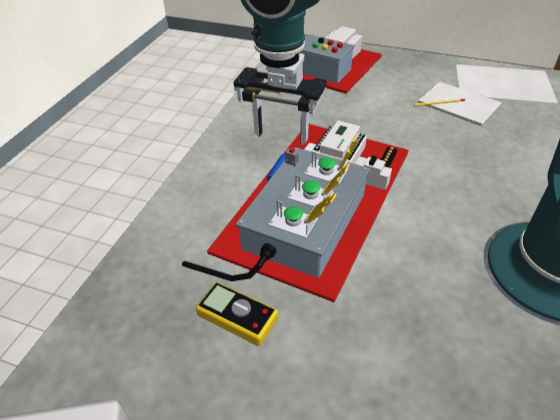

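The scene picture shows the three green buttons at about (287,189), (250,163) and (216,137), with their covers leaning towards the robot. The gland is at (300,243) and the contact block at (180,165). The side view agrees. I'll refine the box pose from the green blobs.

```bash
python3 - <<'E'
from h import *
from scipy.optimize import least_squares
obs=[]
for c in ["scene","side"]:
    ci=camera_info(c); im=cv2.imread(f"pics/{c}0.png"); h=cv2.cvtColor(im,cv2.COLOR_BGR2HSV)
    m=cv2.inRange(h,(50,120,50),(75,255,255)); n,l,s,ce=cv2.connectedComponentsWithStats(m)
    for i in range(1,n):
        if s[i,4]>80:
            p=atz(ci,ce[i],.124); print(c,s[i],ce[i].round(1),p.round(4))
            if .48<p[0]<.62 and -.1<p[1]<.2: obs.append((c,p[:2]))
def f(q,full=False):
    r=[]
    for c,p in obs:
        P=[q[:2]+k*np.array([-np.sin(q[2]),np.cos(q[2])]) for k in (.092,0,-.092)]
        r.append(min([p-x for x in P],key=np.linalg.norm))
    return np.ravel(r)
s=least_squares(f,[.543,.044,-.1]); q=s.x; print(q.round(4),(s.fun*1000).round(1))
for k in (.092,0,-.092): print((q[:2]+k*np.array([-np.sin(q[2]),np.cos(q[2])])).round(4))
st=sense(); print(st["tcp_pos"],np.round(st["ee_rot"],3),st["force"],st["t"])
E
```

```text
scene [205 128  21  16 250] [215.  135.9] [ 0.5301 -0.048   0.124 ]
scene [239 153  22  18 298] [249.5 161.4] [0.5398 0.0427 0.124 ]
scene [276 181  23  19 340] [287.1 189.8] [0.5503 0.1343 0.124 ]
side [319 158  16  11 148] [326.4 162.9] [ 0.5302 -0.0493  0.124 ]
side [302 181  18  13 178] [310.6 186.6] [0.541  0.0425 0.124 ]
side [284 206  19  15 208] [293. 213.] [0.5516 0.1339 0.124 ]
[ 0.5405  0.0427 -0.113 ] [ 0.   0.7 -0.7 -0.  -0.6  0.2  0.1 -0.6  0.5 -0.2  0.7 -0.2]
[0.5509 0.1341]
[0.5405 0.0427]
[ 0.5301 -0.0487]
[ 6.24983153e-01 -1.82051670e-05  2.05433664e-01] [[ 1. -0. -0.]
 [ 0. -0.  1.]
 [-0. -1. -0.]] [ 0.37534758 -0.24363737  0.00217722] 1.35
```

>>> play_rows(
  increments=[0,0,0.05,0,0,0,0.05,8.5,-0.01,0.02,0.05,17,-0.03,0.05,0.05,25.5,-0.05,0.08,0.05,34,-0.06,0.11,0.05,42.5,-0.074,0.134,0.05,51,-0.074,0.134,0.05,59.5],
  claw=1,
)

```text
t: 2.15
tcp_pos: [0.5493, 0.1378, 0.2558]
ee_rot: [[0.498, 0.0, -0.867], [0.867, 0.001, 0.498], [0.001, -1.0, 0.0]]
force: [0.6, -0.6, -0.3]
opening: 0.0332
```

>>> play_rows(
  increments=[0,0,0,8,0,0,0,16,0,0,0,24,0,0,0,24,0,0,0,24],
)

```text
t: 2.65
tcp_pos: [0.551, 0.1339, 0.2554]
ee_rot: [[0.118, -0.0, -0.993], [0.993, -0.0, 0.118], [-0.0, -1.0, 0.0]]
force: [0.8, 0.6, 0.6]
opening: -0.0001
```

```bash
python3 - <<'E'
from h import *
st=sense(); print(st["tcp_pos"],np.round(st["ee_rot"],3),st["force"],st["t"],st["opening"])
ci=camera_info("wrist"); im=snapshot("wrist"); cv2.imwrite("pics/w1.png",im[:,:,::-1])
h=cv2.cvtColor(im,cv2.COLOR_RGB2HSV);m=cv2.inRange(h,(50,120,50),(75,255,255)); n,l,s,ce=cv2.connectedComponentsWithStats(m)
for i in range(1,n):
    if s[i,4]>80: print(s[i],atz(ci,ce[i],.125).round(4))
E
```

```text
[0.55096939 0.1338573  0.25539632] [[ 0.118 -0.    -0.993]
 [ 0.993 -0.     0.118]
 [-0.    -1.     0.   ]] [0.77072009 0.63028389 0.55242949] 2.65 -9.596161377494958e-05
[ 262  177   43   43 1400] [0.5524 0.1349 0.125 ]
[  57  178   45   43 1469] [ 0.531  -0.0483  0.125 ]
[ 160  178   44   42 1424] [0.5416 0.0434 0.125 ]
```

View pics/w1.png

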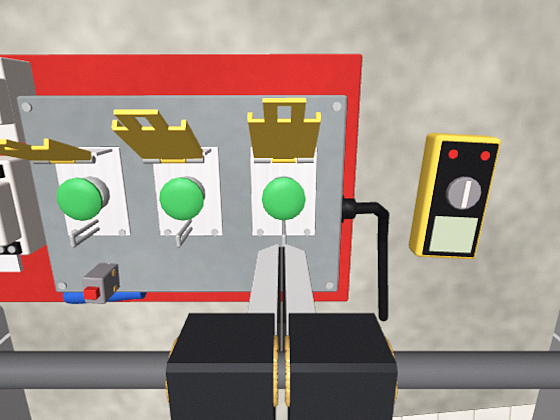

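The wrist view agrees: buttons at (283,199), (181,199) and (78,199), all within 1.5 mm of the fit. The tool is over the first button.

>>> play_rows(
  increments=[0,0,-0.04,0,0,0,-0.08,0,0,0,-0.11,0,0,0,-0.12,0,0,0,-0.124,0,0,0,-0.128,0,0,0,-0.131,0,0,0,-0.133,0],
)

```text
t: 3.5
tcp_pos: [0.5515, 0.1342, 0.1237]
ee_rot: [[0.114, 0.002, -0.994], [0.994, 0.0, 0.114], [0.0, -1.0, -0.002]]
force: [-4.2, -0.3, 6.9]
opening: 0.0007
```

>>> play_rows(
  increments=[0,0,0,0,0,0,0,0,0,0,0,0,0,0,0,0],
)

```text
t: 3.9
tcp_pos: [0.5515, 0.1342, 0.124]
ee_rot: [[0.114, 0.002, -0.994], [0.994, 0.0, 0.114], [0.0, -1.0, -0.002]]
force: [-4.3, -0.9, 7.7]
opening: 0.0005
```

>>> play_rows(
  increments=[0,0,0,0,0,0,0,0],
)

```text
t: 4.1
tcp_pos: [0.5516, 0.1342, 0.124]
ee_rot: [[0.114, 0.002, -0.994], [0.994, 0.0, 0.114], [0.0, -1.0, -0.002]]
force: [-4.2, -0.5, 7.8]
opening: 0.0004
```

>>> play_rows(
  increments=[0,0,-0.0015,0,0,0,-0.0015,0,0,0,-0.0015,0,0,0,-0.0015,0],
)

```text
t: 4.5
tcp_pos: [0.5516, 0.1342, 0.1225]
ee_rot: [[0.114, 0.002, -0.994], [0.994, 0.0, 0.114], [0.0, -1.0, -0.002]]
force: [-5.8, -0.9, 8.3]
opening: 0.0001
```

>>> play_rows(
  increments=[0,0,0.01,0,0,0,0.04,0,0,0,0.08,0,-0.005,-0.045,0.1,0,-0.0105,-0.0915,0.1,0,-0.0105,-0.0915,0.1,0,-0.0105,-0.0915,0.1,0],
)

```text
t: 5.2
tcp_pos: [0.5409, 0.0416, 0.2223]
ee_rot: [[0.115, 0.002, -0.993], [0.993, -0.0, 0.115], [0.0, -1.0, -0.002]]
force: [-0.0, 1.1, 0.4]
opening: 0.0006
```

>>> play_rows(
  increments=[0,0,-0.04,0,0,0,-0.07,0,0,0,-0.0855,0,0,0,-0.09,0,0,0,-0.094,0,0,0,-0.098,0,0,0,-0.1,0,0,0,-0.1,0],
)

```text
t: 6.0
tcp_pos: [0.541, 0.0429, 0.1215]
ee_rot: [[0.113, 0.001, -0.994], [0.994, 0.0, 0.113], [0.0, -1.0, -0.001]]
force: [0.7, 2.6, 4.2]
opening: 0.0005
```

>>> play_rows(
  increments=[0,0,0,0,0,0,0,0,0,0,0,0],
)

```text
t: 6.3
tcp_pos: [0.5408, 0.0425, 0.1213]
ee_rot: [[0.113, 0.001, -0.994], [0.994, 0.0, 0.113], [0.0, -1.0, -0.001]]
force: [1.9, 1.5, 5.1]
opening: 0.0004
```

>>> play_rows(
  increments=[0,0,0.0012,0,0,0,0.0012,0,0,0,0.0012,0,0,0,0.0012,0],
)

```text
t: 6.7
tcp_pos: [0.5406, 0.0424, 0.1221]
ee_rot: [[0.113, 0.0, -0.994], [0.994, -0.0, 0.113], [-0.0, -1.0, -0.0]]
force: [2.1, 1.2, 2.9]
opening: 0.0006
```

>>> play_rows(
  increments=[0,0,0.01,0,0,0,0.04,0,0,0,0.08,0,-0.005,-0.045,0.1,0,-0.0105,-0.0915,0.1,0,-0.0105,-0.0915,0.1,0,-0.0105,-0.0915,0.1,0],
)

```text
t: 7.4
tcp_pos: [0.5294, -0.0501, 0.2225]
ee_rot: [[0.115, -0.001, -0.993], [0.993, -0.0, 0.115], [-0.0, -1.0, 0.001]]
force: [0.6, 0.9, 0.2]
opening: 0.0004
```

>>> play_rows(
  increments=[0,0,-0.04,0,0,0,-0.07,0,0,0,-0.0855,0,0,0,-0.09,0,0,0,-0.094,0,0,0,-0.098,0,0,0,-0.1,0,0,0,-0.1,0],
)

```text
t: 8.2
tcp_pos: [0.5301, -0.0482, 0.1232]
ee_rot: [[0.112, 0.0, -0.994], [0.994, 0.0, 0.112], [0.0, -1.0, -0.0]]
force: [-7.1, 2.7, 9.7]
opening: 0.0003
```

>>> play_rows(
  increments=[0,0,0,0,0,0,0,0,0,0,0,0],
)

```text
t: 8.5
tcp_pos: [0.5301, -0.0482, 0.1234]
ee_rot: [[0.112, 0.0, -0.994], [0.994, 0.0, 0.112], [0.0, -1.0, -0.0]]
force: [-7.2, 1.9, 9.1]
opening: 0.0004
```

Force at about the same depth: 8.3 N (cable end), 2.9 N (middle), 9.1 N (far end). The middle button is the weak one. Next I'll rise and go behind its cover.

>>> play_rows(
  increments=[0,0,0.02,0,0,0,0.06,0,0,0,0.1,0,0,0,0.13,0,-0.03,0.025,0.13,0,-0.06,0.05,0.13,0,-0.09,0.08,0.13,0,-0.121,0.107,0.13,0],
)

```text
t: 9.3
tcp_pos: [0.408, 0.0595, 0.2531]
ee_rot: [[0.112, 0.002, -0.994], [0.994, -0.0, 0.112], [0.0, -1.0, -0.002]]
force: [1.6, 1.0, 0.8]
opening: 0.0006
```

>>> play_rows(
  increments=[0,0,0,0,0,0,0,0,0,0,0,0],
)

```text
t: 9.6
tcp_pos: [0.4097, 0.0577, 0.2527]
ee_rot: [[0.114, 0.001, -0.994], [0.994, -0.0, 0.114], [0.0, -1.0, -0.001]]
force: [0.5, 0.1, 0.4]
opening: 0.0006
```

```bash
python3 - <<'E'
from h import *
st=sense(); print(st["tcp_pos"],st["t"],st["force"])
im=[snapshot(c) for c in("scene","side")]
a=np.hstack([cv2.resize(im[0][60:240,150:390],None,fx=1.6,fy=1.6),cv2.resize(im[1][100:280,210:450],None,fx=1.6,fy=1.6)])
cv2.imwrite("pics/b1.png",a[:,:,::-1])
E
```

```text
[0.40966339 0.05770155 0.25271755] 9.6 [0.46199174 0.05645975 0.4351785 ]
```

View pics/b1.png

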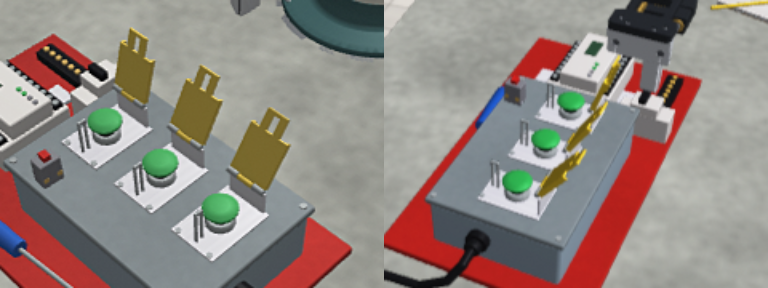

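All three covers are still up and the gripper stands clear behind the middle one. Now I'll lower it and sweep the cover over.

>>> play_rows(
  increments=[0,0,-0.035,0,0,0,-0.066,0,0,0,-0.066,0,0.02,-0.002,-0.066,0,0.04,-0.0045,-0.066,0,0.055,-0.006,-0.066,0,0.07,-0.008,-0.066,0,0.085,-0.0095,-0.066,0],
)

```text
t: 10.5
tcp_pos: [0.4953, 0.048, 0.1876]
ee_rot: [[0.114, 0.0, -0.993], [0.993, -0.0, 0.114], [-0.0, -1.0, -0.0]]
force: [-2.1, -0.6, -0.3]
opening: 0.0005
```

>>> play_rows(
  increments=[0.013,-0.0015,-0.002,0,0.025,-0.003,-0.006,0,0.032,-0.0035,-0.011,0,0.038,-0.0045,-0.017,0,0.043,-0.005,-0.024,0,0.047,-0.0055,-0.032,0,0.049,-0.0055,-0.04,0,0.05,-0.0055,-0.046,0],
)

```text
t: 11.3
tcp_pos: [0.5438, 0.043, 0.1392]
ee_rot: [[0.113, -0.001, -0.994], [0.994, -0.0, 0.113], [-0.0, -1.0, 0.001]]
force: [-7.4, -0.6, 36.0]
opening: 0.0001
```

>>> play_rows(
  increments=[0,0,-0.001,0,0,0,-0.002,0,0,0,-0.002,0,0,0,-0.002,0],
)

```text
t: 11.7
tcp_pos: [0.5439, 0.043, 0.1394]
ee_rot: [[0.113, 0.001, -0.994], [0.994, -0.001, 0.113], [-0.0, -1.0, -0.001]]
force: [-11.1, -2.6, 27.8]
opening: 0.0003
```

```bash
python3 - <<'E'
from h import *
st=sense(); print(st["tcp_pos"],st["t"],st["force"])
im=[snapshot(c) for c in("scene","side")]
a=np.hstack([cv2.resize(im[0][60:240,150:390],None,fx=1.6,fy=1.6),cv2.resize(im[1][100:280,210:450],None,fx=1.6,fy=1.6)])
cv2.imwrite("pics/b2.png",a[:,:,::-1])
E
```

```text
[0.5439085  0.04300617 0.13935939] 11.7 [-11.06535574  -2.60984949  27.76708673]
```

View pics/b2.png

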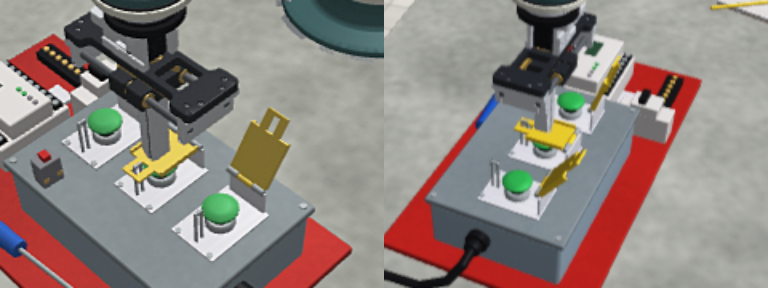

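The middle cover is flat, with its tongue over the staple and the tip at z = 139.4 mm. I'll lift straight up and check.

>>> play_rows(
  increments=[0,0,0.01,0,0,0,0.03,0,0,0,0.07,0,0,0,0.11,0,0,0,0.15,0,0,0,0.18,0,0,0,0.18,0,0,0,0.18,0],
)

```text
t: 12.6
tcp_pos: [0.544, 0.043, 0.3181]
ee_rot: [[0.113, 0.001, -0.994], [0.994, -0.0, 0.113], [-0.0, -1.0, -0.001]]
force: [0.1, -0.3, -0.2]
opening: 0.0004
```

```bash
python3 - <<'E'
from h import *
st=sense(); print(st["tcp_pos"],st["t"],st["force"])
im=[snapshot(c) for c in("wrist","side")]
for c in("wrist",):
    ci=camera_info(c)
    for r in tip_of(c,"cover_k_edge")[:3]: print(r,atz(ci,r["uv"],.138))
    for r in tip_of(c,"contact_block")[:1]: print(r,atz(ci,r["uv"],.1))
a=np.hstack([cv2.resize(im[0],(440,330)),cv2.resize(im[1][100:280,210:450],(360,270)).copy() if 0 else cv2.resize(im[1][100:280,210:430],(360,330))])
cv2.imwrite("pics/b3.png",a[:,:,::-1])
E
```

```text
[0.54397366 0.04303638 0.31809543] 12.6 [ 0.05928096 -0.27966411 -0.23202353]
{'uv': [400.4, 96.5], 'confidence': 0.63} [0.46917795 0.16615221 0.138     ]
{'uv': [162.6, 124.9], 'confidence': 0.28} [ 0.4695715  -0.06684854  0.138     ]
{'uv': [191.0, 146.6], 'confidence': 0.17} [ 0.49360631 -0.04298366  0.138     ]
{'uv': [207.3, 249.6], 'confidence': 0.9} [ 0.62062448 -0.05620333  0.1       ]
```

View pics/b3.png

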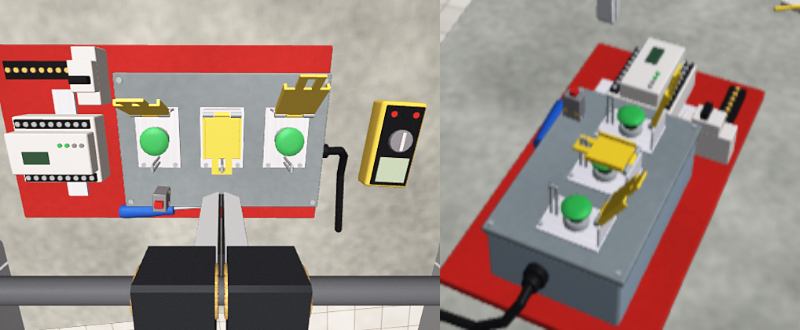

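The middle cover lies flat over its button at (222,135) and the other two covers stand up. The loose parts look undisturbed and the arm is clear.

```bash
python3 -c "
from workcell import *
print(sign_off())"
```

```text
the job is handed in; nothing more can be done
None
```

The middle button was the soft one, so I pushed its yellow cover down flat and left the other two covers up. The job was handed in at about 13 s of the 64 s allowed; the hand-in reports no verdict.

| Button (in order pressed) | Depth pressed | Force there |
|---|---|---|
| Cable-gland end | 8.5 mm | 8.3 N |
| Middle | 8.9 mm | 2.9 N |
| Far end | 7.6 mm | 9.1 N |

- **Forces:** The end buttons also showed 6–7 N of sideways force, which I took to be friction. The middle button still needed less than half the force of either.
- **Cover:** With the fingers pressing on it, the tip stood at 139.4 mm, against 139.5 mm for a closed cover. The push reached about 36 N on the wrist, well under the 120 N limit.
- **Last pictures:** The middle cover is flat with its tongue over the staple, and the other two covers still stand up. The arm is clear and reads about zero force.
- **Loose parts:** The contact block measured within about 2 mm of its starting place. I checked the screwdriver and multimeter only by eye, and both looked unmoved.
- **Failed check:** The network's cover-edge search did not find the closed cover in the last picture, so I judged that it is flat from the pictures and the tip height.

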